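# Clear the packing outline and tip the tall incense carton into it

## Robot

A 7-joint arm with a two-finger parallel gripper is mounted at the origin on the work surface. World frame = base frame: x ahead of the robot, y to its left, z up, the work surface at z = 0. Lengths are in m, angles in rad, forces in N, time in s.
With the tool pointing down it reaches from about 0.4 to 0.85 m from the base axis. Payload 4.5 kg.
Tool frame: the origin (TCP) lies on the centre line of the jaws, within the pads' length; the fingertips stand 8 mm ahead of it and the grasp point (between the pads) lies 11 mm behind it; z points along the fingers, x is the direction in which the jaws open and shut, and the axes are right-handed (so a half turn about z gives the same grasp; the last joint's range is limited). The gripper opens to 88 mm and grips with 3 to 60 N. Pads are 18 mm wide; open, the fingers measure 123 mm over their backs; the gripper's body (75 mm by 187 mm) begins 45 mm behind the grasp point.
Start: joints at [1.296, 0.689, -0.195, 1.565, 0.157, 0.902, -0.215], TCP at [0.19, -0.595, 0.247] pointing down, gripper open.
Joint ranges: [-3.01, 3.01], [-0.46, 2.08], [-1.47, 1.51], [0.13, 2.56], [-1, 4.14], [0.04, 2.09], [-2.66, 2.66]. Speed limits (rad/s): [2.57, 2.57, 3.14, 3.14, 3.14, 3.14, 3.14].

## Interface

Orientations are given as a unit quaternion [x, y, z, w].
In Python, from plant import r gives the robot as it stands.
- The arm moves only by the shell command python3 -m pendant 'ROWS' [FORCE]. ROWS is JSON, a list of rows, each a list of 3 entries, a list of its own where there are three numbers: the turn, a rotation vector about the tool's x, y, z in rad, then the shift along the tool's x, y, z in m, then the opening, from 0 (shut) to 1 (fully open). In form: [[[wx, wy, wz], [tx, ty, tz], claw], ...]. A call has 1 to 10 rows; each row is the pose to reach, as a shift and turn from the pose commanded when the call began, along the tool's axes at that moment; what a row does not reach only later rows make up. A row lasts 1/10 s, in which the tool goes at most 50 mm and 8.59 degrees, less where a joint would pass 70% of its speed; a pose out of reach is approached as far as the arm can. A call with a gripper value outside its range is refused whole. The fingers move at their own pace and stop on an object; FORCE is the grip in N (left out, the last holds). Time passes only in rows, so rows that repeat a pose let the fingers close. It gives the time, the measured TCP pose, the force and the opening at its end, in the units of the state.
- r.get_state(): the state, without advancing time (a new reading comes with each control period).
- r.snapshot(name): name is "side" or "top"; returns a dict with "image" (480x640x3 uint8, red, green, blue), "mtx" (3x3 intrinsics, pixels), "dist" ([k1, k2, p1, p2, k3] as OpenCV has them; the pictures are not rectified), "R" (3x3) and "t" (3): a world point X has camera coordinates R X + t. Camera axes: x right, y down, z forward; pixel columns grow to the right and rows downward; lengths in m; the calibration is good to about 2 mm. A picture is of the moment at which its call begins. There is no depth.
- r.finish_job(): hands the job in, once; it reports no verdict.
The state is a dict: "clock": time; "q": joint angles; "qd": joint speeds; "joint_torque": joint torques, N m; "tool_pos": TCP position; "eef_rot": TCP orientation; "contact_force": force on the tool from outside, world axes, zero at the start; "moment": the same for the moment, N m; "opening": opening from 0.0 (shut) to 1.0 (fully open).
Only numpy, scipy, OpenCV 4.12 (cv2) and the standard library are available. Lean on these libraries where they do the work, as an engineer would, in place of code of your own. Each camera call takes 0.05 s, during which the arm holds its last target. There are 200 camera calls.

## Task

With a fingertip, slide the low round tin off the taped packing outline so that it sits flat on the counter outside it. Then push the tall carton near its top so that it topples into the outline and lies on its broad face wholly inside the tape, ready for its label. Pick nothing up, and leave the short carton and the other things around it as they stand.

Things in the scene. Friction and masses are not known exactly. Their poses are not given: they have to be found in the camera images.
- outline: Flat white tape rectangle on the counter (no bump), 260 mm (its x) by 140 mm (its y) inside the 12 mm tape. Origin at its centre, z up. x runs across the counter (within 20 degrees of world +y), y towards the robot. Tall carton astride one end of x, short one astride the other (either way round), inner faces 8 to 25 mm inside the tape: tipped straight towards the centre, it lies inside
- carton: Tall carton to topple: cardboard, standing, 50 mm thick (x), 80 wide (y), 150 tall (z), about 0.25 kg. Origin at centre of underside. A broad face (+x or -x, alike) looks along the outline to its centre, within 5 degrees. Pushed from behind, mid-width, about 125 mm up, it tips on its far bottom edge with little sliding, passes balance after about 45 mm and falls, clear of the short carton
- carton_foot_a (a point): On the carton's underside, mid-thickness, at its -y narrow side (40 mm from the origin)
- carton_foot_b (a point): On the carton's underside, mid-thickness, at its +y narrow side
- carton_head_a (a point): On the carton's top, mid-thickness, at its -y narrow side, 150 mm above the foot
- carton_head_b (a point): On the carton's top, mid-thickness, at its +y narrow side, 150 mm above the foot
- tin: Low round aluminium tin with a pale disc on its lid, 64 mm diameter, 30 mm high, about 0.12 kg, flat near the middle of the outline. Origin at the centre of its underside, z up. Slides freely when pushed low at its side. Over both long sides of the outline (its +y and -y) the counter is free to 180 mm from the centre, 90 mm either side of the middle
- short_carton: The short carton, leave alone: like the tall one, but only 90 mm tall; it stands astride the other end of the outline. Origin at the centre of its underside
- burner: Bystander: earthenware incense burner, 84 mm diameter, 90 mm high; origin at the centre of its underside
- green_jar: Bystander: glass jar with a green cap, 56 mm diameter, 120 mm high; origin at the centre of its underside
- dark_jar: Bystander: dark jar with a yellow cap, 52 mm diameter, 85 mm high; origin at the centre of its underside
- cup: Bystander: white cup, 70 mm diameter, 60 mm high; origin at the centre of its underside
- scoop: Bystander: serving spoon 170 mm long lying flat at the left side of the counter; origin under its middle
Things that resemble listed ones, but are neither listed nor needed, are in the scene too. There is more than one size of the tin; the job needs the larger.

How it is judged:
On the way, in this order (a step that is already met when the one before it is completed fails the run):
1. the tin sits flat outside the outline while the tall carton still stands ((y of tin in the frame of outline above 0.1 m or y of tin in the frame of outline below -0.1 m or x of tin in the frame of outline above 0.16 m or x of tin in the frame of outline below -0.16 m) and angle between each of tin, carton's own z axis and vertical below 0.1 rad and height (world z) of tin below 0.006 m and linear speed of tin below 0.02 m/s), for 0.2 s.
2. the tall carton lies on a broad face inside the tape ((angle between carton's own x axis and vertical below 0.1 rad or angle between carton's own x axis and vertical above 3.0416 rad) and x of carton_foot_a in the frame of outline between -0.13 and 0.13 m and y of carton_foot_a in the frame of outline between -0.07 and 0.07 m and x of carton_foot_b in the frame of outline between -0.13 and 0.13 m and y of carton_foot_b in the frame of outline between -0.07 and 0.07 m and x of carton_head_a in the frame of outline between -0.13 and 0.13 m and y of carton_head_a in the frame of outline between -0.07 and 0.07 m and x of carton_head_b in the frame of outline between -0.13 and 0.13 m and y of carton_head_b in the frame of outline between -0.07 and 0.07 m), for 0.3 s.
At the end, for the whole second after the job is handed in: Tall carton at rest on a broad face (0.1 rad), all of it inside the tape (260 x 140 mm); tin flat and at rest outside (centre over 100 mm across or 160 mm along from the outline's centre); short carton standing (all of step 2 and (y of tin in the frame of outline above 0.1 m or y of tin in the frame of outline below -0.1 m or x of tin in the frame of outline above 0.16 m or x of tin in the frame of outline below -0.16 m) and angle between each of tin, short_carton's own z axis and vertical below 0.1 rad and height (world z) of tin below 0.006 m and height (world z) of carton below 0.032 m and linear speed of each of carton, tin below 0.02 m/s); the robot touches nothing.
It fails at once if the tall carton is lifted (centre of its underside more than 50 mm above the counter) (height (world z) of carton above 0.05 m).
It fails at once if the tin is lifted or tipped (12 mm, 0.4 rad) (height (world z) of tin above 0.012 m or angle between tin's own z axis and vertical above 0.4 rad).
It fails at once if the short carton is moved by more than 15 mm or tipped (distance of short_carton from where it was at the start of the episode above 0.015 m or angle between short_carton's own z axis and vertical above 0.2 rad).
It fails at once if the burner, a jar, the cup or the spoon is moved by more than 25 mm (distance of any of burner, green_jar, dark_jar, cup, scoop from where it was at the start of the episode above 0.025 m).
It also fails if it takes over 48 s, if anything falls off the work surface, if the arm or the gripper's body presses on something with over 40 N, if the wrist force passes 120 N, or if a joint passes its speed limit or range.

## Working session

There is one attempt and no reset: what is moved stays moved. The work goes in short steps, Python scripts to look and compute and a shell command to move; the robot and the scene stay as the last step left them, time stands still between calls to the robot, and variables do not carry over. Pictures are saved under pics/ and viewed, about 8 in all and at most 12, crops included, and the job is handed in when it is done.

```bash
mkdir -p pics
cat > h.py <<'E'
import numpy as np, cv2, json, pickle
from plant import r
def snap(cam,name):
    s=r.snapshot(cam); pickle.dump(s,open(f'pics/{name}.pkl','wb')); cv2.imwrite(f'pics/{name}.png',s['image'][:,:,::-1]); return s
def load(n): return pickle.load(open(f'pics/{n}.pkl','rb'))
def ray(s,uv):
    p=cv2.undistortPoints(np.array(uv,float).reshape(-1,1,2),np.array(s['mtx']),np.array(s['dist'])).reshape(-1,2)
    R=np.array(s['R']);t=np.array(s['t'])
    return -R.T@t,np.c_[p,np.ones(len(p))]@R
def onz(s,uv,z=0.):
    c,d=ray(s,uv); return c+d*((z-c[2])/d[:,2])[:,None]
def proj(s,X):
    return cv2.projectPoints(np.array(X,float).reshape(-1,3),cv2.Rodrigues(np.array(s['R']))[0],np.array(s['t'],float),np.array(s['mtx']),np.array(s['dist']))[0].reshape(-1,2)
E
python3 - <<'E'
from h import *
for c in('top','side'):
    s=snap(c,c+'0'); print(c,-np.array(s['R']).T@np.array(s['t']),np.array(s['R'])[2])
st=r.get_state(); print(st['tool_pos'],st['eef_rot'],st['clock'],st['opening'])
E
```

```text
top [0.38450916 0.07671318 1.16822134] [ 0.16479121 -0.00386308 -0.98632091]
side [0.35062345 0.71136381 0.90608546] [ 0.21453399 -0.61201175 -0.76119432]
[ 0.18972114 -0.59491767  0.24597368] [ 8.07467936e-01 -5.89910859e-01 -7.19562722e-04 -4.39573679e-04] 0.1 1.0004248027565836
```

View pics/top0.png

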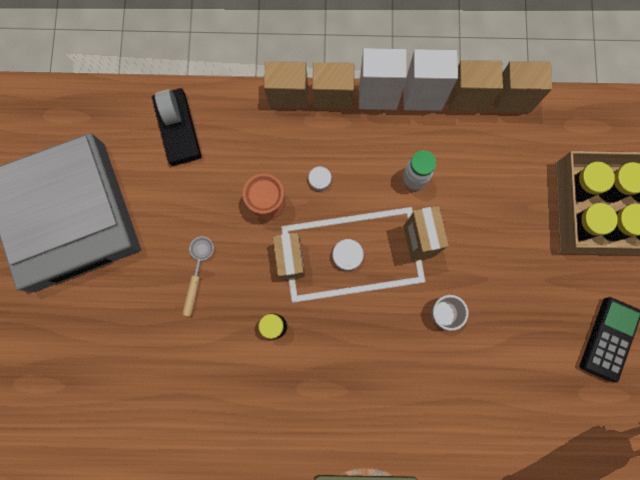

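View pics/side0.png

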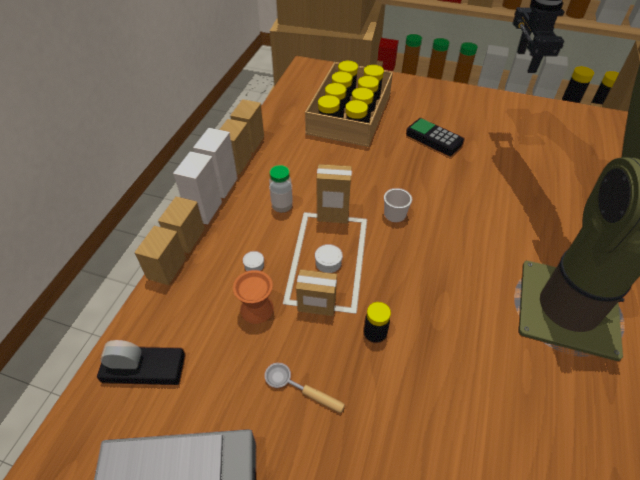

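The top view has world +x up and +y to the left. The tall carton is at the right end (428,235), the short carton at the left end (289,257) and the large tin in the middle (348,255). The smaller tin is outside at (320,178). Next I'll view enlarged crops.

Run:
```python
from h import *
for n,(x,y,w,h) in {'top0':(260,140,200,180),'side0':(230,145,190,190)}.items():
    im=load(n)['image'][y:y+h,x:x+w,::-1]; k=3.2 if n=='top0' else 3
    k=3
    cv2.imwrite(f'pics/{n}c.png',cv2.resize(im,None,fx=k,fy=k,interpolation=cv2.INTER_CUBIC))
```

```text
(no output)
```

View pics/top0c.png

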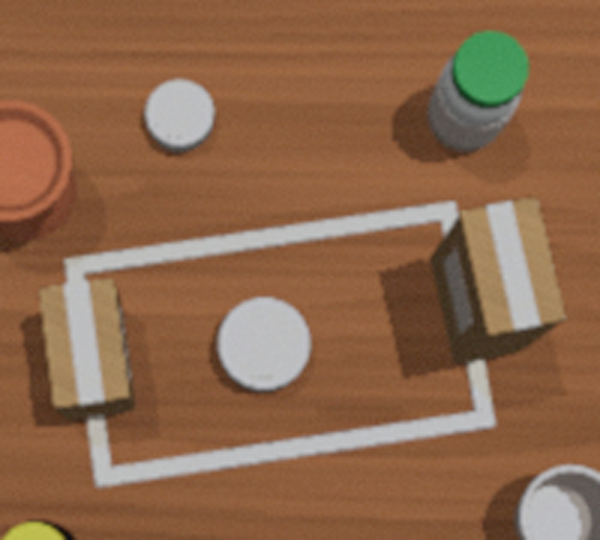

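View pics/side0c.png

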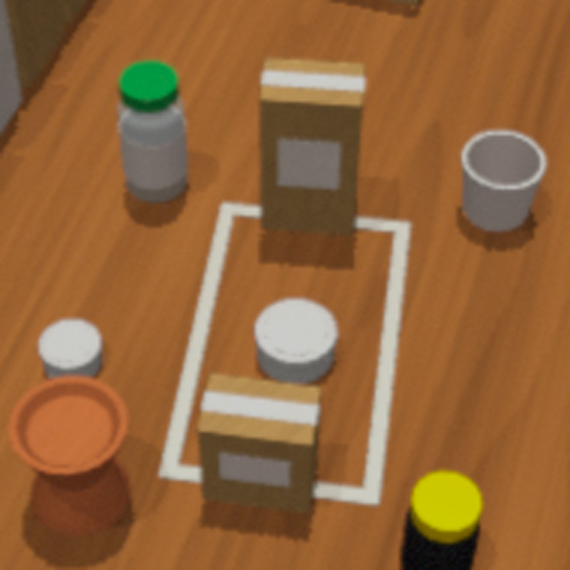

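The crops show the outer tape corners at (65,260), (455,203), (495,425), (97,487) in the top crop and (222,203), (411,222), (379,503), (161,476) in the side crop. The cartons' top faces and the tin lid are sharp enough to fit.

Run:
```python
from h import *
from scipy.optimize import least_squares
T,S=load('top0'),load('side0')
ct=lambda a:np.array(a,float)/3+[260-1/3,140-1/3]
cs=lambda a:np.array(a,float)/3+[230-1/3,145-1/3]
tapeT=ct([(65,260),(455,203),(495,425),(97,487)]); tapeS=cs([(222,203),(411,222),(379,503),(161,476)])
tapeS=tapeS[[3,0,1,2]]
a,b=onz(T,tapeT),onz(S,tapeS); print(a,b)
# outline frame: x approx world +y, y toward robot (-x)
def rect(p,w,h,zz):
    th=p[2]; ex=np.array([-np.sin(th),np.cos(th)]); ey=np.array([-ex[1],ex[0]])
    P=[p[:2]+sx*w/2*ex+sy*h/2*ey for sx,sy in((1,-1),(-1,-1),(-1,1),(1,1))]
    return np.c_[P,np.full(4,zz)]
def fit(w,h,pt,ps,z,fz=False,it=None):
    def f(p):
        zz=p[3] if fz else z
        R=rect(p,w,h,zz); e=[]
        if pt is not None:e.append(proj(T,R)-pt)
        if ps is not None:e.append(proj(S,R)-ps)
        return np.concatenate(e).ravel()
    c=onz(T,pt,z).mean(0)
    q=least_squares(f,[c[0],c[1],0.1,z] if fz else [c[0],c[1],.1]); return q.x,np.sqrt(np.mean(q.fun**2))
o,e=fit(.284,.164,tapeT,tapeS,0); print('outline',o,e); 
for w in((tapeT,None),): print(fit(.284,.164,*w,0))
tt=ct([(460,210),(540,200),(563,317),(488,335)]); ts=cs([(261,99),(262,62),(363,65),(364,103)])
st=ct([(40,290),(115,280),(131,398),(55,410)]); ss=cs([(200,427),(213,376),(320,393),(315,440)])
c,e=fit(.05,.08,tt,ts,.15,True); print('tall',c,e); print(fit(.05,.08,tt,None,.15))
k,e2=fit(.05,.08,st,ss,.09,True); print('short',k,e2)
tin1=onz(T,ct([(264,343)]),.03); tin2=onz(S,cs([(296,331)]),.03); print('tin',tin1,tin2)
ex=np.array([-np.sin(o[2]),np.cos(o[2])]); ey=np.array([-ex[1],ex[0]])
for n,p in(('tall',c[:2]),('short',k[:2]),('tin',(tin1[0,:2]+tin2[0,:2])/2)): d=p-o[:2]; print(n,d@ex,d@ey)
print(ex,ey)
for n,u,z in(('burner',(265,190),.09),('green',(423,162),.12),('cup',(450,308),.06),('dark',(271,326),.085),('smalltin',(320,178),.02)): 
    p=onz(T,[u],z)[0]; d=p[:2]-o[:2]; print(n,p,d@ex,d@ey)
```

```text
[[ 0.60718541  0.18603033  0.        ]
 [ 0.65409203 -0.09385351  0.        ]
 [ 0.49412285 -0.12107952  0.        ]
 [ 0.44579661  0.15838863  0.        ]] [[ 6.05550215e-01  1.84021870e-01  1.11022302e-16]
 [ 6.54742102e-01 -9.52634778e-02  0.00000000e+00]
 [ 4.92396452e-01 -1.24398877e-01  0.00000000e+00]
 [ 4.44923073e-01  1.55801993e-01  1.11022302e-16]]
outline [0.54986248 0.03152414 0.1703114 ] 0.4166406315248765
(array([0.55032504, 0.03237175, 0.16881662]), np.float64(0.20946279104609958))
tall [ 0.58022007 -0.10788514  0.21728453  0.1499173 ] 0.8411325480564253
(array([ 0.5803743 , -0.10779131,  0.19459465]), np.float64(0.6709681880847258))
short [0.53374794 0.16236668 0.16048362 0.08952926] 0.86889560547047
tin [[0.54542752 0.04357149 0.03      ]] [[0.54427294 0.04365313 0.03      ]]
tall -0.14253760222214543 -0.006289996070598626
short 0.13168074990085823 -0.006295000285842364
tin 0.012762800759577796 0.0028909258632998647
[-0.16948925  0.98553204] [-0.98553204 -0.16948925]
burner [0.66357582 0.21272509 0.09      ] 0.15930615039068138 -0.14277974513623407
green [ 0.71827022 -0.09989166  0.12      ] -0.1580577822602109 -0.1436976563503685
cup [ 0.43614468 -0.16088005  0.06      ] -0.1703465543459553 0.1446829830840239
dark [0.39448775 0.19167367 0.085     ] 0.18416683779067 0.12598315016859166
smalltin [0.71035143 0.10470368 0.02      ] 0.04491962729434488 -0.1705701455645518
```

```bash
cat >> h.py <<'E'
from scipy.spatial.transform import Rotation as Ro
O=np.array([.550,.032]); TH=.170
EX=np.array([-np.sin(TH),np.cos(TH)]); EY=np.array([-EX[1],EX[0]])
def go(xy,z,yaw,outline=True):
    """tool-frame turn and shift to reach outline xy, height z, tool x at angle yaw, pointing down"""
    st=r.get_state(); p=np.array(st['tool_pos']); R=Ro.from_quat(st['eef_rot'])
    w=O+xy[0]*EX+xy[1]*EY if outline else np.array(xy)
    tgt=np.r_[w,z]; G=Ro.from_matrix(np.c_[[np.cos(yaw),np.sin(yaw),0],[np.sin(yaw),-np.cos(yaw),0],[0,0,-1]])
    print('world',tgt.round(4),'turn',(R.inv()*G).as_rotvec().round(4),'shift',R.inv().apply(tgt-p).round(4))
E
python3 - <<'E'
from h import *
go((.013,-.070),.28,.2)
go((.013,-.070),.014,.2)
E
```

```text
world [0.6168 0.0567 0.28  ] turn [-1.1000e-03  1.5000e-03 -1.4619e+00] shift [-0.491  -0.6049 -0.0333]
world [0.6168 0.0567 0.014 ] turn [-1.1000e-03  1.5000e-03 -1.4619e+00] shift [-0.4905 -0.605   0.2327]
```

```bash
python3 -m pendant '[[[0,0,-0.07],[-0.02,-0.025,-0.03],0],[[0,0,-0.14],[-0.045,-0.055,-0.034],0],[[0,0,-0.21],[-0.07,-0.085,-0.034],0],[[0,0,-0.28],[-0.095,-0.115,-0.034],0],[[0,0,-0.36],[-0.12,-0.145,-0.034],0],[[0,0,-0.44],[-0.145,-0.177,-0.034],0],[[0,0,-0.52],[-0.17,-0.21,-0.034],0],[[0,0,-0.6],[-0.196,-0.242,-0.034],0],[[0,0,-0.67],[-0.22,-0.272,-0.034],0],[[0,0,-0.73],[-0.245,-0.302,-0.034],0]]' 20
python3 -c "
from h import *
go((.013,-.070),.28,.2)"
```

```text
clock: 1.1
tool_pos: [0.4037, -0.2688, 0.2806]
eef_rot: [0.965, -0.262, -0.0, 0.0]
contact_force: [0.7, -1.0, -0.3]
opening: 0.115
world [0.6168 0.0567 0.28  ] turn [-0.000e+00  4.000e-04 -7.293e-01] shift [ 0.0196 -0.3886  0.0005]
```

```bash
python3 -m pendant '[[[0,0,-0.06],[0,-0.035,0],0],[[0,0,-0.13],[0.002,-0.075,0],0],[[0,0,-0.21],[0.004,-0.115,0],0],[[0,0,-0.29],[0.006,-0.155,0],0],[[0,0,-0.37],[0.008,-0.195,0],0],[[0,0,-0.45],[0.01,-0.235,0],0],[[0,0,-0.53],[0.012,-0.275,0],0],[[0,0,-0.61],[0.015,-0.315,0],0],[[0,0,-0.68],[0.018,-0.355,0],0],[[0,0,-0.7293],[0.0196,-0.3886,0],0]]'
python3 -c "
from h import *
go((.013,-.070),.014,.2)"
```

```text
clock: 2.1
tool_pos: [0.6179, 0.0568, 0.2803]
eef_rot: [0.995, 0.1, -0.0, -0.0]
contact_force: [-0.1, -0.2, -0.5]
opening: 0.008
world [0.6168 0.0567 0.014 ] turn [-0.0006  0.0004  0.0007] shift [-0.001   0.      0.2663]
```

```bash
python3 -m pendant '[[[0,0,0],[0,0,0.03],0],[[0,0,0],[0,0,0.07],0],[[0,0,0],[0,0,0.11],0],[[0,0,0],[0,0,0.15],0],[[0,0,0],[0,0,0.18],0],[[0,0,0],[0,0,0.205],0],[[0,0,0],[0,0,0.21],0]]'
python3 -c "
from h import *
s=snap('side','side1'); t=snap('top','top1')
a=s['image'][110:350,200:460,::-1];b=t['image'][120:360,230:490,::-1]
cv2.imwrite('pics/c1.png',cv2.resize(np.hstack([a,b]),(800,369)))"
```

```text
clock: 2.8
tool_pos: [0.6148, 0.054, 0.0674]
eef_rot: [0.995, 0.099, -0.003, 0.0]
contact_force: [-0.1, 0.6, 0.0]
opening: 0.006
```

View pics/c1.png

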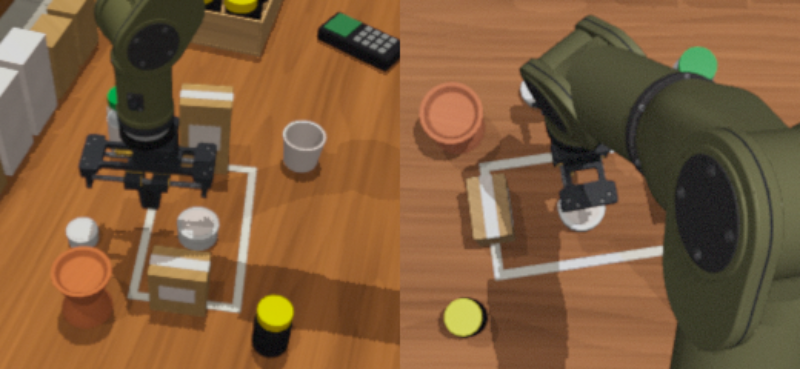

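The side view (left) shows the wide body lying along the outline's y, the closed tip behind the tin, and the forearm well above everything. I'll go down the rest of the way.

```bash
python3 -m pendant '[[[0,0,0],[0,0,0.02],0],[[0,0,0],[0,0,0.04],0],[[0,0,0],[0,0,0.054],0],[[0,0,0],[0,0,0.056],0],[[0,0,0],[0,0,0.056],0]]'
python3 -c "
from h import *
go((.013,-.070),.014,.2); go((.013,.08),.014,.2)"
```

```text
clock: 3.4
tool_pos: [0.6177, 0.0549, 0.0153]
eef_rot: [0.995, 0.098, 0.0, -0.0]
contact_force: [0.5, -0.0, -0.2]
opening: 0.004
world [0.6168 0.0567 0.014 ] turn [ 0.     -0.0008 -0.0027] shift [-0.0005 -0.0019  0.0013]
world [0.469  0.0313 0.014 ] turn [ 0.     -0.0008 -0.0027] shift [-0.1505 -0.006   0.0012]
```

```bash
python3 -m pendant '[[[0,0,0],[-0.005,-0.002,0.001],0],[[0,0,0],[-0.012,-0.002,0.001],0],[[0,0,0],[-0.02,-0.002,0.001],0],[[0,0,0],[-0.028,-0.002,0.001],0],[[0,0,0],[-0.036,-0.003,0.001],0],[[0,0,0],[-0.045,-0.003,0.001],0],[[0,0,0],[-0.055,-0.003,0.001],0],[[0,0,0],[-0.065,-0.003,0.001],0],[[0,0,0],[-0.075,-0.004,0.001],0],[[0,0,0],[-0.085,-0.004,0.001],0]]'
python3 -m pendant '[[[0,0,0],[-0.01,0,0],0],[[0,0,0],[-0.02,0,0],0],[[0,0,0],[-0.03,0,0],0],[[0,0,0],[-0.04,0,0],0],[[0,0,0],[-0.05,0,0],0],[[0,0,0],[-0.058,-0.001,0],0],[[0,0,0],[-0.062,-0.002,0],0],[[0,0,0],[-0.065,-0.002,0],0],[[0,0,0],[-0.065,-0.002,0],0]]'
python3 -c "
from h import *
s=snap('side','side2'); t=snap('top','top2')
a=s['image'][110:350,200:460,::-1];b=t['image'][120:360,230:490,::-1]
cv2.imwrite('pics/c2.png',cv2.resize(np.hstack([a,b]),(800,369)))"
```

```text
clock: 4.4
tool_pos: [0.5328, 0.0422, 0.014]
eef_rot: [0.995, 0.099, 0.001, -0.0]
contact_force: [1.8, 0.8, 0.7]
opening: 0.004
clock: 5.3
tool_pos: [0.4689, 0.0314, 0.0138]
eef_rot: [0.995, 0.099, 0.0, -0.0]
contact_force: [0.1, 0.7, -0.3]
opening: 0.005
```

View pics/c2.png

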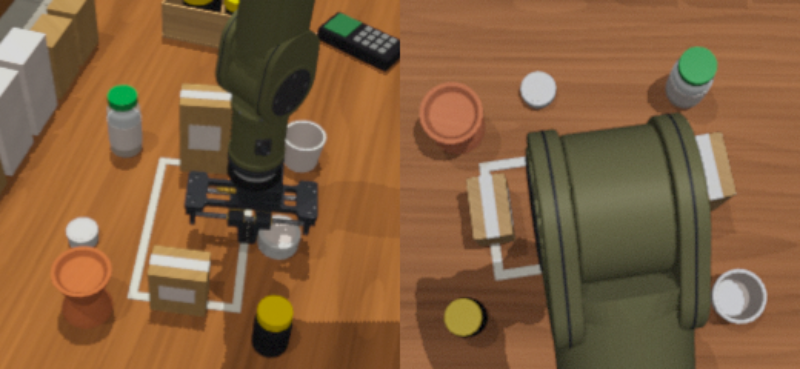

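```bash
python3 -m pendant '[[[0,0,0],[0.006,0,0],0],[[0,0,0],[0.01,0,-0.01],0],[[0,0,0],[0.01,0,-0.04],0],[[0,0,0],[0.01,0,-0.08],0],[[0,0,0],[0.01,0,-0.12],0],[[0,0,0],[0.01,0,-0.16],0],[[0,0,0],[0.01,0,-0.2],0],[[0,0,0],[0.01,0,-0.23],0],[[0,0,0],[0.01,0,-0.24],0],[[0,0,0],[0.01,0,-0.24],0]]'
python3 -c "
from h import *
go((.591,-.162),.25,.2,False)
s=snap('side','side3')
print(onz(s,[(382,264)],.03))"
```

```text
clock: 6.4
tool_pos: [0.4795, 0.0329, 0.2547]
eef_rot: [0.995, 0.098, 0.001, 0.0]
contact_force: [-0.3, -0.4, -0.4]
opening: 0.005
world [ 0.591 -0.162  0.25 ] turn [ 0.0004 -0.0023 -0.0037] shift [0.0714 0.2129 0.0049]
[[0.41880762 0.03047639 0.03      ]]
```

```bash
python3 -m pendant '[[[0,0,0],[0.008,0.025,0],0],[[0,0,0],[0.02,0.06,0],0],[[0,0,0],[0.033,0.1,0],0],[[0,0,0],[0.047,0.14,0],0],[[0,0,0],[0.06,0.18,0],0],[[0,0,-0.003],[0.07,0.207,0.003],0],[[0,-0.002,-0.003],[0.0714,0.213,0.005],0],[[0,-0.002,-0.003],[0.0714,0.213,0.005],0],[[0,-0.002,-0.003],[0.0714,0.213,0.005],0]]'
python3 - <<'E'
from h import *
s=snap('side','side4'); t=snap('top','top4')
a=s['image'][110:350,200:460,::-1];b=t['image'][120:360,230:490,::-1]
cv2.imwrite('pics/c4.png',cv2.resize(np.hstack([a,b]),(800,369)))
go((.591,-.162),.128,.2,False)
E
```

```text
clock: 7.35
tool_pos: [0.5896, -0.1596, 0.2477]
eef_rot: [0.995, 0.101, -0.002, -0.001]
contact_force: [-0.4, 0.4, 0.1]
opening: 0.001
world [ 0.591 -0.162  0.128] turn [-0.001   0.0028  0.0035] shift [0.0009 0.0027 0.1206]
```

View pics/c4.png

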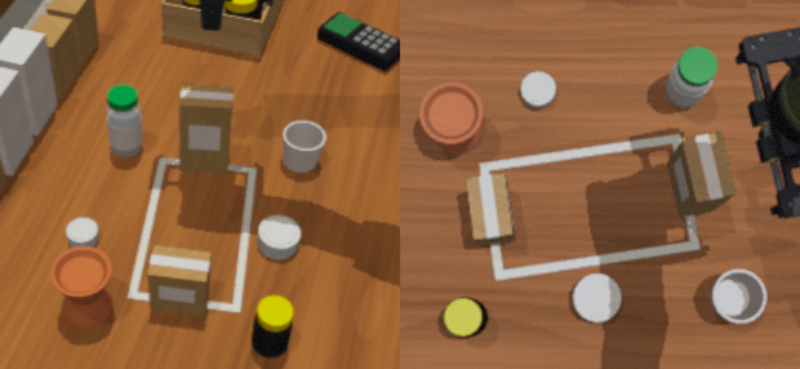

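The tin now lies flat outside the near long side (top crop (597,298)). The tall carton stands untouched and the gripper is behind it. Next I descend to pushing height.

```bash
python3 -m pendant '[[[0,0,0],[0,0.002,0.02],0],[[0,0,0],[0,0.003,0.05],0],[[0,0,0],[0.001,0.003,0.08],0],[[0,0,0.003],[0.001,0.003,0.105],0],[[0,0,0.003],[0.001,0.003,0.118],0],[[0,0,0.003],[0.001,0.003,0.12],0],[[0,0,0.003],[0.001,0.003,0.12],0]]'
python3 -c "
from h import *
print(onz(load('top4'),[(358,313.8)],.03)); go((.591,-.162),.128,.2,False); print(r.get_state()['contact_force'])"
```

```text
clock: 8.15
tool_pos: [0.5923, -0.1639, 0.1294]
eef_rot: [0.995, 0.099, -0.001, 0.0]
contact_force: [-0.9, 0.2, 0.0]
opening: 0.008
[[0.42254917 0.02091952 0.03      ]]
world [ 0.591 -0.162  0.128] turn [ 0.0001  0.0011 -0.0018] shift [-0.0009 -0.0022  0.0014]
[-0.87317554  0.22734206  0.02077635]
```

```bash
python3 -m pendant '[[[0,0,0],[-0.001,-0.006,0],0],[[0,0,0],[-0.001,-0.014,0],0],[[0,0,0],[-0.001,-0.02,0],0],[[0,0,0],[-0.001,-0.024,0],0],[[0,0,0],[-0.001,-0.028,0],0],[[0,0,0],[-0.001,-0.032,0],0],[[0,0,0],[-0.001,-0.036,0],0],[[0,0,0],[-0.001,-0.04,0],0],[[0,0,0],[-0.001,-0.044,0],0],[[0,0,0],[-0.001,-0.048,0],0]]'
python3 -c "
from h import *
s=snap('side','side5'); a=s['image'][90:330,200:500,::-1]
cv2.imwrite('pics/c5.png',cv2.resize(a,None,fx=2,fy=2))"
```

```text
clock: 9.15
tool_pos: [0.5814, -0.1173, 0.1287]
eef_rot: [0.995, 0.099, -0.001, 0.0]
contact_force: [0.3, -0.0, -0.4]
opening: 0.007
```

View pics/c5.png

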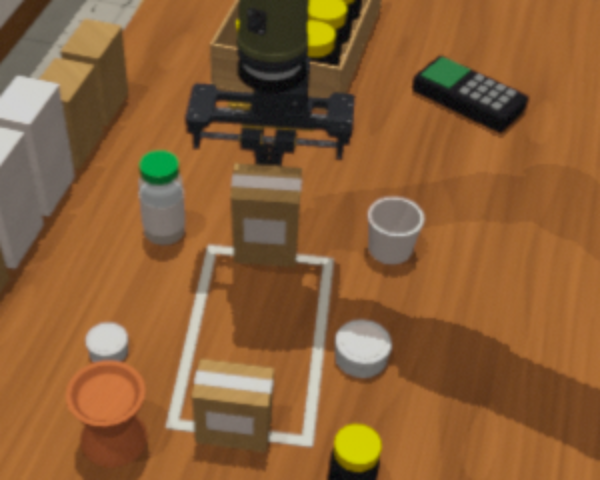

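The carton is tipping about its front bottom edge. That edge is still at about row 221 in the full picture (it was 222 before), so it hasn't slid, and the finger is mid-width. I keep pushing past balance.

```bash
python3 -m pendant '[[[0,0,0],[0,-0.004,0],0],[[0,0,0],[0,-0.008,0],0],[[0,0,0],[0,-0.012,0],0],[[0,0,0],[0,-0.016,0],0],[[0,0,0],[0,-0.02,0],0],[[0,0,0],[0,-0.024,0],0],[[0,0,0],[0,-0.028,0],0],[[0,0,0],[0,-0.03,0],0],[[0,0,0],[0,-0.03,0],0],[[0,0,0],[0,-0.03,0],0]]'
python3 -c "
from h import *
s=snap('side','side6'); a=s['image'][90:330,200:500,::-1]
cv2.imwrite('pics/c6.png',cv2.resize(a,None,fx=2,fy=2))"
```

```text
clock: 10.2
tool_pos: [0.5756, -0.0884, 0.1287]
eef_rot: [0.995, 0.098, -0.001, 0.0]
contact_force: [-0.3, -0.2, -0.3]
opening: 0.007
```

View pics/c6.png

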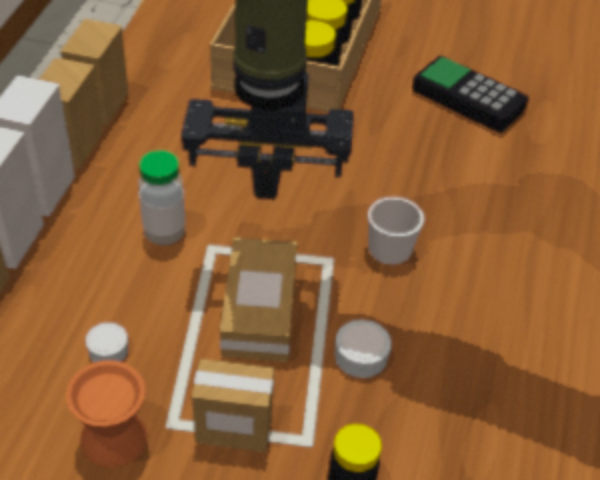

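It fell and lies on its broad face inside the tape, clear of the short carton (foot edge near crop row 240–245 from the side). I'll retreat upwards and measure it from the top view.

```bash
python3 -m pendant '[[[0,0,0],[0,0.005,-0.02],0],[[0,0,0],[0,0.02,-0.05],0],[[0,0,0],[0,0.05,-0.08],0],[[0,0,0],[0,0.09,-0.11],0],[[0,0,0],[0,0.13,-0.12],0],[[0,0,0],[0,0.17,-0.12],0],[[0,0,0],[0,0.2,-0.12],0],[[0,0,0],[0,0.22,-0.12],0],[[0,0,0],[0,0.22,-0.12],0]]'
python3 -c "
from h import *
s=snap('top','top7'); a=s['image'][140:320,260:460,::-1]; snap('side','side7')
cv2.imwrite('pics/c7.png',cv2.resize(a,None,fx=4,fy=3.333,interpolation=cv2.INTER_CUBIC) if 0 else cv2.resize(a,None,fx=3,fy=3,interpolation=cv2.INTER_CUBIC))"
```

```text
clock: 11.15
tool_pos: [0.6181, -0.3085, 0.2479]
eef_rot: [0.995, 0.095, -0.001, 0.001]
contact_force: [-0.1, -1.6, -0.5]
opening: 0.008
```

View pics/c7.png

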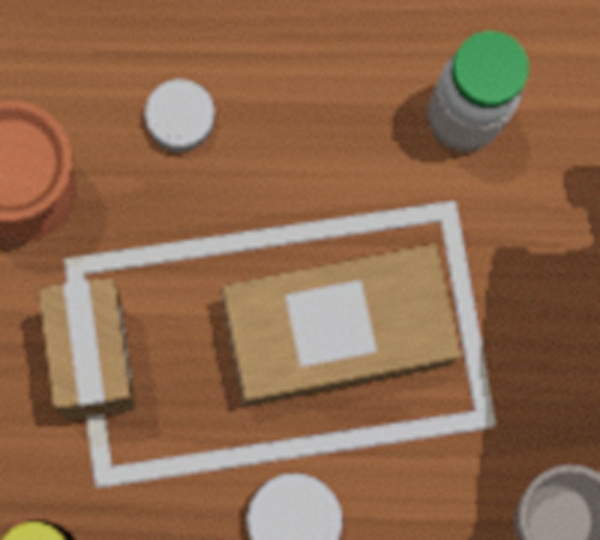

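The top crop shows the carton's upper face with corners (223,288), (435,244), (460,355), (243,402). It is inside the tape, with the tin at (294,521) and the short carton unmoved. I'll check this numerically.

Run:
```python
from h import *
ct=lambda a:np.array(a,float)/3+[260-1/3,140-1/3]
T=load('top7')
f=lambda P:np.c_[(P[:,:2]-O)@EX,(P[:,:2]-O)@EY].round(4)
P=onz(T,ct([(223,288),(435,244),(460,355),(243,402)]),.05); print(f(P),[np.linalg.norm(P[i]-P[i-1]).round(3) for i in range(4)])
print('tape inner half .13,.07; tin',f(onz(T,ct([(294,521)]),.03)))
S=load('side7')['image'].astype(int);T0=load('side6')['image'].astype(int)
d=abs(S-T0)[200:320,280:420].sum(2); print('change after fall px>90:',(d>90).sum()); print(r.get_state()['contact_force'])
```

```text
[[ 0.035  -0.0365]
 [-0.1138 -0.0448]
 [-0.1173  0.0336]
 [ 0.0336  0.0429]] [np.float64(0.079), np.float64(0.149), np.float64(0.079), np.float64(0.151)]
tape inner half .13,.07; tin [[0.0112 0.1265]]
change after fall px>90: 4029
[-0.21475345  0.06437516  0.083124  ]
```

```bash
python3 -c "
from h import *
print(abs(np.array(r.get_state()['qd'])).max()); print(r.finish_job())"
```

```text
0.025704545866317218
the job is handed in; nothing more can be done
None
```

I slid the larger tin off the outline towards the robot with the closed fingertip, then tipped the tall carton from behind at about 125 mm up. It fell onto its broad face inside the tape. I lifted the arm clear and handed the job in at about 11 s of robot time; no verdict was reported.

- **Carton:** in the last top view its corners lie at x from -0.117 to 0.035 m and y from -0.045 to 0.043 m in the outline frame. The inside of the tape is ±0.130 and ±0.070 m, so at least 12 mm is left. The measured face of about 150 × 79 mm fits the broad face.
- **Tin:** it sits flat with its centre at y = 0.127 m, past the 0.1 m needed.
- **Other things:** the short carton, burner and green jar look unmoved in the last top view. The dark jar and cup were partly out of that crop but looked in place in earlier views, and the spoon I saw only at the start. Wrist force readings stayed under about 2 N.
- **Disagreements:** the two cameras differed by about 1–3 mm on the tape corners and by about 0.02 rad on the carton's yaw. For the tin after its slide, a rough side reading and a top reading differed by about 10 mm. I trusted the top view, and both put the tin well outside the tape.
- **Failed check:** comparing side pictures after the fall to confirm nothing moved was inconclusive. It flagged about 4,000 changed pixels, most likely the arm's moving shadow.

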